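# Run the cleaning pick round the egg cooker's gutter

## Robot

A 6-joint arm with a two-finger parallel gripper is mounted at the origin on the work surface. World frame = base frame: x ahead of the robot, y to its left, z up, the work surface at z = 0. Lengths are in m, angles in rad, forces in N, time in s.
With the tool pointing down it reaches from about 0.375 to 0.9 m from the base axis. Payload 3.1 kg.
Tool frame: the origin (TCP) lies between the finger pads, 19 mm behind the fingertips; this is the grasp point; z points along the fingers, y is the line along which they close (so a half turn about z gives the same grasp; the last joint's range is limited). The gripper opens to 85 mm and grips with 20 to 120 N. Pads are 22 mm wide; open, the fingers measure 114 mm over their backs; the gripper's body (76 mm by 85 mm) begins 54 mm behind the grasp point. The pads swing forward as they close: fully open they stand 13 mm farther back than shut.
Start: joints at [1.135, 0.527, 1.433, -0, 1.181, -0.178], TCP at [0.159, 0.604, 0.25] pointing down, gripper open.
Joint ranges: [-3.08, 3.08], [-0.75, 2.2], [0.22, 2.44], [-1.43, 4.57], [0, 2.65], [-2.85, 2.85]. Speed limits (rad/s): [2.79, 2.79, 3.14, 3.14, 3.14, 3.14].

## Interface

Orientations are given as a unit quaternion [x, y, z, w].
In Python, from station import manip, viewer, ticket gives the robot as it stands.
- The arm moves only by the shell command python3 -m creep 'ROWS' [FORCE]. ROWS is JSON, a list of rows, each an object with "slide": the shift along the tool's x, y, z in cm, a list of three; "angular": the turn, a rotation vector about the tool's x, y, z in rad, a list of three; "claw": the opening, from -1 (shut) to 1 (fully open). A call has 1 to 10 rows; each row shifts and turns the commanded pose from where the row before left it, along the tool's axes as they then stand; what a row does not reach is not made up. A row lasts 1/12 s, in which the tool goes at most 41.7 mm and 7.16 degrees, less where a joint would pass 70% of its speed; a pose out of reach is approached as far as the arm can. A call with a gripper value outside its range is refused whole. The fingers move at their own pace and stop on an object; FORCE is the grip in N (left out, the last holds). Time passes only in rows, so rows that do not move let the fingers close. It gives the time, the measured TCP pose, the force, the opening and the grip force at its end, in the units of the state.
- manip.sense(): the state, without advancing time (a new reading comes with each control period).
- viewer.snapshot(name): name is "scene" or "top" or "wrist"; returns the picture (384x512x3 uint8, blue, green, red); there is no depth.
- viewer.calibration(name): a dict with "fov_y" (degrees; the focal length in pixels is half the picture's height over the tangent of half this angle, whatever the lens; pixels are square), "cx", "cy" (the principal point, pixels), "T" (4x4, takes a point from camera to world coordinates); the wrist camera has in their place "tool_from_camera" (4x4, takes a point from camera to tool coordinates, whose origin is the TCP and whose axes are the flange's). Camera axes: x right, y up, looking along -z (the intrinsics and any distortion apply to the point x, -y, -z); pixel columns grow to the right and rows downward; lengths in m; the calibration is good to about 2 mm. A picture is of the moment at which its call begins: read the wrist's pose just before it. calibration takes no time and is no camera call.
- ticket.sign_off(): hands the job in; it is judged then, once.
The state is a dict: "t": time; "q": joint angles; "qd": joint speeds; "tau": joint torques, N m; "tcp_pos": TCP position; "tool_rot": TCP orientation; "force": force on the tool from outside, world axes, zero at the start; "ft_torque": the same for the moment, N m; "finger_gap": opening from 0.0 (shut) to 1.0 (fully open); "gripper_force": force on a finger pad.
Only numpy, scipy, OpenCV 4.12 (cv2) and the standard library are available. Lean on these libraries where they do the work, as an engineer would, in place of code of your own. Each camera call takes 0.05 s, during which the arm holds its last target. There are 200 camera calls.

## Task

Take the cleaning pick from its stand, put its tip down into the gutter round the egg cooker's hot plate at the end on the robot's left, and draw it slowly (about 3 cm a second) and gently along the whole gutter, round the front, to the other end, keeping the tip down in the gutter. Then hang the pick upright by its collar in its stand again and let go, leaving the timer, egg cup and dome lid where they are.

Things in the scene. Friction and masses are not known exactly. Their poses are not given: they have to be found in the camera images.
- cooker: Base of a yellow egg cooker, lid off, fixed, 156 mm across, 60 mm high; origin: centre of its underside. On top a steel hot plate (102 mm across, level with the rim); round its front (-x) half a gutter 14 mm wide, 8 mm deep, floor black. A yellow bridge fills the back half; two lugs on it, 75 mm high. Switch block at the front, out to 99 mm, 41 mm up. Front faces the robot within 35 degrees.
- pick: Upright cleaning pick, 134 mm long, 60 g. Origin: centre of the underside of its round black collar (40 mm across, 4 mm thick), z up. Above the collar a square black grip 16 x 16 mm (sides along its x and y), 4 to 54 mm up; below, a steel shaft 10 mm thick to 62 mm down, then a round-ended tip 5 mm thick, ending 80 mm down.
- pick_tip (a point): The end point of the pick's tip, 80 mm below the pick's origin.
- pick_grip (a point): Centre line of the pick's square grip, 32 mm above the pick's origin: a good height for the TCP.
- stand: Steel stand for the pick, fixed: 90 x 90 mm foot, two side walls, a 76 x 76 mm top plate with its upper face 104 mm up and a round 24 mm hole through its middle. The pick hangs in the hole by its collar. Origin at the centre of its underside, z up.
- stand_hole (a point): Centre of the stand's hole, at the upper face of the top plate.
- timer: Bystander: green egg timer shaped like an egg, 55 mm across, 66 mm high, loose; origin at the centre of its underside.
- eggcup: Bystander: white egg cup with an egg in it, 50 mm across, 74 mm high, loose; origin at the centre of its underside.
- dome: Bystander: the cooker's clear dome lid with a knob, 156 mm across, 114 mm high, loose; origin at the centre of its underside.
- seam0 (a point): Point on the middle line of the gutter, 58 mm from the cooker's axis and 3 mm above the gutter's floor: left end of the gutter (left and right as seen from the robot; left is the cooker's +y side).
- seam1 (a point): Point on the middle line of the gutter, 58 mm from the cooker's axis and 3 mm above the gutter's floor: 30 degrees on.
- seam2 (a point): Point on the middle line of the gutter, 58 mm from the cooker's axis and 3 mm above the gutter's floor: 60 degrees on.
- seam3 (a point): Point on the middle line of the gutter, 58 mm from the cooker's axis and 3 mm above the gutter's floor: middle of the gutter, over the switch block.
- seam4 (a point): Point on the middle line of the gutter, 58 mm from the cooker's axis and 3 mm above the gutter's floor: 120 degrees on.
- seam5 (a point): Point on the middle line of the gutter, 58 mm from the cooker's axis and 3 mm above the gutter's floor: 150 degrees on.
- seam6 (a point): Point on the middle line of the gutter, 58 mm from the cooker's axis and 3 mm above the gutter's floor: right end of the gutter (left and right as seen from the robot; left is the cooker's +y side).
Mind the look-alikes: they are no part of the job. Several things have the shape of the pick; the one meant has the colours described above.

How it is judged:
By the outcome, as a careful person would: the job done as asked, in the order asked, and still so for the second after the job is handed in, with the robot touching nothing.
It also fails if it takes over 67 s, if anything falls off the work surface, if the arm or the gripper's body presses on something with over 40 N, if the wrist force passes 120 N, or if a joint passes its speed limit or range.

## Working session

There is one attempt and no reset: what is moved stays moved. The work goes in short steps, Python scripts to look and compute and a shell command to move; the robot and the scene stay as the last step left them, time stands still between calls to the robot, and variables do not carry over. Pictures are saved under pics/ and viewed, at most 10 in all, crops included, and the job is handed in when it is done.

```bash
ls; mkdir -p pics; python3 - <<'E'
from station import manip, viewer
import cv2,numpy as np
s=manip.sense();print(s)
for n in("scene","top","wrist"):
    c=viewer.calibration(n);print(n,c)
    im=viewer.snapshot(n);cv2.imwrite(f"pics/{n}0.png",im)
a=[cv2.imread(f"pics/{n}0.png") for n in("scene","top")]
E
```

```text
pics
{'t': 0.0, 'q': array([ 1.13549621e+00,  5.28434388e-01,  1.43388704e+00,  5.94205165e-06,
        1.18140286e+00, -1.78490743e-01]), 'qd': array([ 0.00133977,  0.00121674, -0.00055338, -0.00148792, -0.00101756,
        0.000751  ]), 'tau': array([ 1.45813206e-04, -4.42360246e+01, -1.78023112e+01, -2.54829692e-04,
        8.48631462e-03, -6.26502327e-06]), 'tcp_pos': array([0.15842565, 0.60389731, 0.24905796]), 'tool_rot': array([ 1.28053178e-01,  9.91766730e-01, -1.01518688e-03, -3.24602681e-04]), 'force': array([-0.50082866,  0.10300067, -0.36687198]), 'ft_torque': array([ 0.00570332,  0.04398823, -0.03963973]), 'gripper_force': 0.0, 'finger_gap': 1.0006120469584405}
scene {'fov_y': 51.06778423892489, 'cx': 257.1261737757808, 'cy': 182.01584732791872, 'T': array([[-0.50634244, -0.57396035,  0.6435735 ,  1.19939834],
       [ 0.86221697, -0.34918725,  0.36694708,  0.23701411],
       [ 0.01411459,  0.74070087,  0.67168668,  0.74743522],
       [ 0.        ,  0.        ,  0.        ,  1.        ]])}
top {'fov_y': 47.888822545747246, 'cx': 257.51596644409705, 'cy': 196.4992943100519, 'T': array([[ 0.02227646,  0.98625694, -0.16371015,  0.40502983],
       [-0.99971557,  0.02057987, -0.01205231, -0.11073508],
       [-0.00851754,  0.16393207,  0.98643486,  1.19505059],
       [ 0.        ,  0.        ,  0.        ,  1.        ]])}
wrist {'fov_y': 60.5503939626863, 'cx': 254.70869209971366, 'cy': 193.4276868468582, 'tool_from_camera': array([[ 8.73169352e-04,  9.46008796e-01,  3.24139777e-01,
         8.40395358e-02],
       [ 9.99999571e-01, -9.26167293e-04,  9.23499411e-06,
        -6.49119759e-04],
       [ 3.08944045e-04,  3.24139630e-01, -9.46009199e-01,
        -1.24436384e-01],
       [ 0.00000000e+00,  0.00000000e+00,  0.00000000e+00,
         1.00000000e+00]])}
```

View pics/scene0.png

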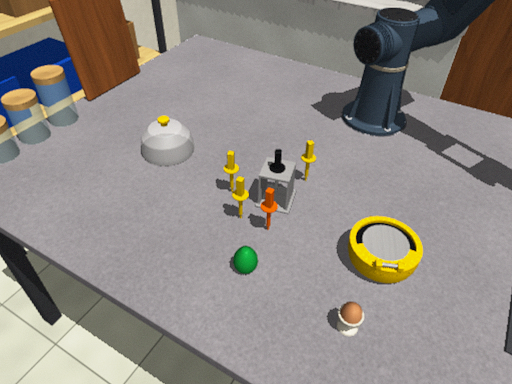

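View pics/top0.png

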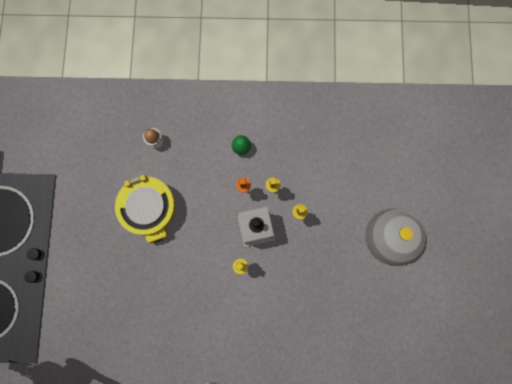

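The scene view shows the black pick in its stand at (277,165), the cooker at (385,248), and the orange and yellow look-alikes around the stand. In the top view the pick is at (256,225), the cooker at (145,206) with its switch block at (156,237), the timer at (241,145), the egg cup at (152,136) and the dome at (397,237).

```bash
cat >h.py <<'E'
import numpy as np,cv2
from station import manip,viewer
from scipy.spatial.transform import Rotation as R
def cam(n,s=None):
    c=viewer.calibration(n)
    if n=="wrist":
        T=np.eye(4);T[:3,:3]=R.from_quat(s["tool_rot"]).as_matrix();T[:3,3]=s["tcp_pos"];T=T@c["tool_from_camera"]
    else:T=c["T"]
    return T,192/np.tan(np.radians(c["fov_y"]/2)),c["cx"],c["cy"]
def ray(C,p):
    T,f,cx,cy=C;p=np.atleast_2d(p).astype(float)
    d=np.c_[(p[:,0]-cx)/f,-(p[:,1]-cy)/f,-np.ones(len(p))]@T[:3,:3].T
    return T[:3,3],d
def plane(C,p,z):
    o,d=ray(C,p);return o+d*((z-o[2])/d[:,2])[:,None]
def proj(C,P):
    T,f,cx,cy=C;q=(np.atleast_2d(P)-T[:3,3])@T[:3,:3];return np.c_[cx+f*q[:,0]/-q[:,2],cy+f*q[:,1]/q[:,2]]
def tri(A,p,B,q):
    o1,d1=ray(A,p);o2,d2=ray(B,q);M=np.c_[d1[0],-d2[0]];k=np.linalg.lstsq(M,o2-o1,rcond=None)[0]
    a,b=o1+k[0]*d1[0],o2+k[1]*d2[0];return (a+b)/2,np.linalg.norm(a-b)
def blobs(m,amin=15):
    n,l,st,c=cv2.connectedComponentsWithStats(m.astype(np.uint8))
    return [(st[i].tolist(),c[i].round(1).tolist()) for i in range(1,n) if st[i][4]>=amin],l
E
cat >m.py <<'E'
from h import *
T=cam("top");S=cam("scene")
for n,C in(("top",T),("scene",S)):
    im=cv2.imread(f"pics/{n}0.png");h=cv2.cvtColor(im,cv2.COLOR_BGR2HSV)
    y=(h[...,0]>20)&(h[...,0]<35)&(h[...,1]>150)&(h[...,2]>100)
    o=(h[...,0]<14)&(h[...,1]>180)&(h[...,2]>150)
    k=(h[...,2]<45)
    for nm,m in(("yel",y),("or",o),("blk",k)):print(n,nm,blobs(m,25)[0])
E
python3 m.py
python3 - <<'E'
import cv2,numpy as np
a=cv2.imread("pics/top0.png")[165:255,105:185];b=cv2.imread("pics/top0.png")[165:285,200:320]
cv2.imwrite("pics/c0.png",np.hstack([cv2.resize(a,(400,450),interpolation=2),cv2.resize(b[:,:],(400,450),interpolation=2)]))
E
```

```text
top yel [([116, 175, 58, 68, 1155], [146.2, 207.7]), ([266, 178, 14, 14, 139], [272.4, 184.4]), ([293, 205, 14, 14, 154], [299.5, 211.3]), ([400, 228, 12, 12, 122], [405.6, 233.4]), ([233, 259, 15, 15, 167], [240.0, 266.0])]
top or [([237, 179, 13, 13, 83], [242.0, 184.2])]
top blk [([250, 218, 14, 14, 138], [256.6, 224.6]), ([33, 249, 11, 12, 72], [39.3, 254.7]), ([26, 271, 17, 12, 97], [35.9, 277.3]), ([0, 289, 15, 44, 375], [5.6, 311.7])]
scene yel [([157, 116, 12, 10, 86], [163.0, 120.0]), ([301, 140, 15, 40, 233], [308.5, 156.4]), ([224, 151, 25, 67, 563], [235.7, 181.1]), ([349, 216, 74, 67, 2153], [383.9, 254.0])]
scene or [([261, 187, 16, 22, 100], [269.5, 198.5])]
scene blk [([152, 0, 14, 53, 268], [158.1, 25.4]), ([410, 0, 85, 51, 1554], [453.3, 18.3]), ([380, 9, 14, 9, 46], [385.2, 12.8]), ([394, 9, 15, 8, 37], [399.8, 11.5]), ([354, 28, 43, 91, 1239], [367.9, 58.9]), ([384, 94, 7, 34, 77], [386.8, 112.8]), ([342, 111, 14, 18, 37], [346.5, 120.5]), ([270, 150, 15, 23, 196], [277.0, 162.9]), ([357, 223, 27, 20, 109], [363.3, 232.0]), ([392, 226, 24, 25, 69], [407.9, 239.6]), ([0, 233, 57, 91, 1303], [23.2, 270.4])]
```

View pics/c0.png

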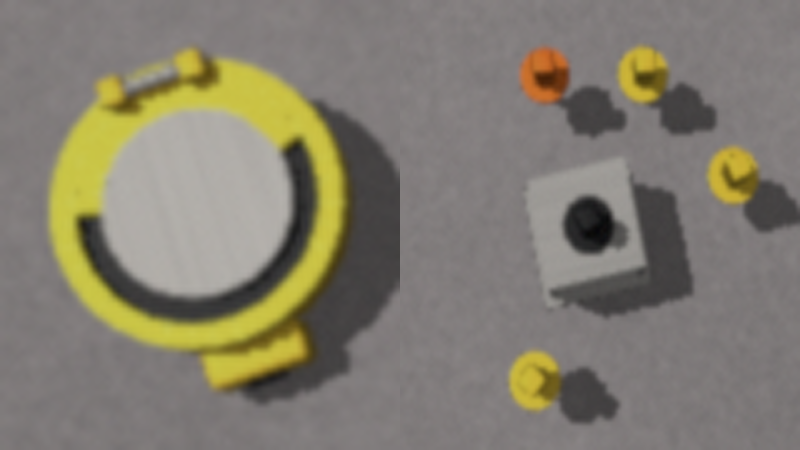

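The crop shows the gutter ends at about (123,209) and (164,194) in the full top image, with the switch block between them. The collar and grip of the black pick are centred at about (256,225).

```bash
python3 - <<'E'
from h import *
T=cam("top");S=cam("scene")
im=cv2.imread("pics/top0.png");h=cv2.cvtColor(im,cv2.COLOR_BGR2HSV)
pl=(h[...,1]<50)&(h[...,2]>150)
for st,c in blobs(pl,100)[0]:
    print("pale",st,c,plane(T,c,.06).round(4))
print("ends",plane(T,[[123,208.6],[163.6,194],[156.6,236]],.056).round(4))
print("collar",plane(T,[256.6,224.6],.108).round(4))
print("top of grip tri",tri(T,[256.5,225],S,[278,150]))
for n,p in dict(or_=[242,184.2],y1=[272.4,184.4],y2=[299.5,211.3],y3=[240,266]).items():print(n,plane(T,p,.10).round(3))
for n,p in dict(timer=[241,146],cup=[152,137],dome=[397,237]).items():print(n,plane(T,p,.03).round(3))
E
```

```text
pale [4, 0, 65, 15, 920] [36.8, 6.8] [[1.1346 0.552  0.06  ]]
pale [70, 0, 65, 16, 1011] [102.5, 7.4] [[1.1359 0.3617 0.06  ]]
pale [136, 0, 65, 17, 1078] [168.5, 7.9] [[1.1376 0.1712 0.06  ]]
pale [0, 0, 472, 84, 29559] [234.8, 47.8] [[ 1.0176 -0.0232  0.06  ]]
pale [269, 0, 65, 19, 1219] [301.3, 8.9] [[ 1.1408 -0.2102  0.06  ]]
pale [335, 0, 66, 20, 1287] [367.3, 9.6] [[ 1.1418 -0.3988  0.06  ]]
pale [402, 2, 66, 19, 1059] [433.5, 11.9] [[ 1.1378 -0.5871  0.06  ]]
pale [470, 6, 42, 15, 563] [489.8, 13.7] [[ 1.1349 -0.7466  0.06  ]]
pale [470, 23, 42, 62, 2445] [491.5, 53.1] [[ 1.0144 -0.7435  0.06  ]]
pale [0, 187, 33, 67, 150] [21.9, 217.0] [[0.5252 0.5269 0.06  ]]
pale [126, 187, 37, 37, 1085] [143.9, 205.1] [[0.5639 0.2046 0.06  ]]
pale [238, 207, 33, 34, 518] [252.6, 222.7] [[ 0.5232 -0.0855  0.06  ]]
pale [384, 218, 25, 33, 460] [393.6, 233.9] [[ 0.5017 -0.4551  0.06  ]]
ends [[0.5539 0.2609 0.056 ]
 [0.5956 0.1548 0.056 ]
 [0.483  0.1668 0.056 ]]
collar [[ 0.5136 -0.0967  0.108 ]]
top of grip tri (array([ 0.50847774, -0.09884093,  0.15718869]), np.float64(0.0037085087791793644))
or_ [[ 0.618 -0.057  0.1  ]]
y1 [[ 0.619 -0.135  0.1  ]]
y2 [[ 0.551 -0.205  0.1  ]]
y3 [[ 0.41  -0.057  0.1  ]]
timer [[ 0.74  -0.047  0.03 ]]
cup [[0.761 0.203 0.03 ]]
dome [[ 0.496 -0.473  0.03 ]]
```

```bash
python3 -m creep '[{"slide":[-2.9,-1.7,0],"angular":[0,0,0],"claw":1},{"slide":[-2.9,-1.7,0],"angular":[0,0,0],"claw":1},{"slide":[-2.9,-1.7,0],"angular":[0,0,0],"claw":1},{"slide":[-2.9,-1.7,0],"angular":[0,0,0],"claw":1},{"slide":[-2.9,-1.7,0],"angular":[0,0,0],"claw":1},{"slide":[-2.9,-1.7,0],"angular":[0,0,0],"claw":1},{"slide":[-2.9,-1.7,0],"angular":[0,0,0],"claw":1},{"slide":[-2.9,-1.7,0],"angular":[0,0,0],"claw":1},{"slide":[-2.9,-1.7,0],"angular":[0,0,0],"claw":1},{"slide":[-2.9,-1.7,0],"angular":[0,0,0],"claw":1}]' 30
python3 -m creep '[{"slide":[-2.9,-1.7,0],"angular":[0,0,0],"claw":1},{"slide":[-2.9,-1.7,0],"angular":[0,0,0],"claw":1},{"slide":[-2.9,-1.7,0],"angular":[0,0,0],"claw":1},{"slide":[-2.9,-1.7,0],"angular":[0,0,0],"claw":1},{"slide":[-2.9,-1.7,0],"angular":[0,0,0],"claw":1},{"slide":[-2.9,-1.7,0],"angular":[0,0,0],"claw":1},{"slide":[0,0,0],"angular":[0,0,0],"claw":1},{"slide":[0,0,0],"angular":[0,0,0],"claw":1},{"slide":[0,0,0],"angular":[0,0,0],"claw":1}]'
python3 - <<'E'
from h import *
import json
s=manip.sense();im=viewer.snapshot("wrist");cv2.imwrite("pics/w1.png",im)
json.dump({k:np.asarray(s[k]).tolist() for k in("tcp_pos","tool_rot","q")},open("w1.json","w"));print(s["tcp_pos"],s["q"],s["qd"])
E
```

```text
t: 0.98
tcp_pos: [0.3968, 0.365, 0.2498]
tool_rot: [0.128, 0.992, -0.0, -0.0]
force: [0.8, 1.1, 0.0]
finger_gap: 1.002
gripper_force: 0.0
t: 1.73
tcp_pos: [0.5377, 0.2235, 0.2495]
tool_rot: [0.128, 0.992, -0.0, -0.001]
force: [-0.2, 0.2, -0.2]
finger_gap: 1.0
gripper_force: 0.0
[0.53771413 0.22350986 0.24953961] [ 2.01916097e-01  4.70972488e-01  1.54169304e+00  5.25539718e-04
  1.13064953e+00 -1.11159125e+00] [ 0.02738547 -0.00977825  0.01169506 -0.00260298 -0.00195346 -0.00194003]
```

View pics/w1.png

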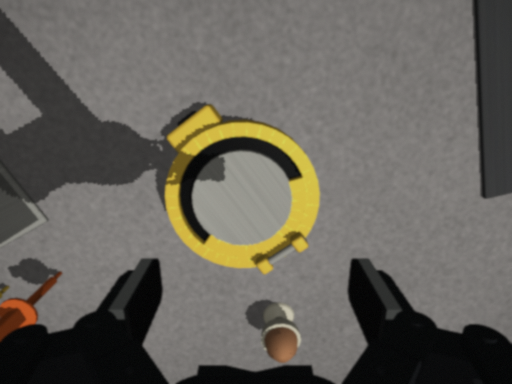

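The wrist view shows the whole cooker. The plate centre is at about (242,197), the gutter's ends at about (296,180) and (202,238), and the switch block at (195,127).

```bash
cat >ck.py <<'E'
from h import *
import json
s=json.load(open("w1.json"));s={k:np.array(v) for k,v in s.items()}
W=cam("wrist",s);im=cv2.imread("pics/w1.png");h=cv2.cvtColor(im,cv2.COLOR_BGR2HSV)
y=((h[...,0]>18)&(h[...,0]<36)&(h[...,1]>140)&(h[...,2]>90))
b,l=blobs(y,500);print(b)
# outer yellow rim: rectify, fit circle to inner edge of yellow hull minus lugs -> use yellow/black/pale in polar
ys,xs=np.nonzero(y&(l==1+0));
def fit(P):
    A=np.c_[2*P[:,:2],np.ones(len(P))];r=np.linalg.lstsq(A,(P[:,:2]**2).sum(1),rcond=None)[0]
    return r[:2],np.sqrt(r[2]+r[0]**2+r[1]**2)
def edges(c,z,r0,r1,mask,rising,angs):
    out=[]
    for a in angs:
        r=np.arange(r0,r1,.0003);P=np.c_[c[0]+r*np.cos(a),c[1]+r*np.sin(a),np.full(len(r),z)]
        v=cv2.remap(mask.astype(np.float32),*[q.astype(np.float32) for q in proj(W,P).T],1)
        i=np.nonzero((v[1:]>.5)&(v[:-1]<=.5) if rising else (v[1:]<=.5)&(v[:-1]>.5))[0]
        if len(i)==1:out.append(P[i[0]])
    return np.array(out)
c=np.array([.564,.2046]);yaw=np.radians(22)
for it in range(3):
    fr=np.arange(-75,76,3)
    f=yaw+np.pi+np.radians(fr)
    E=edges(c,.06,.055,.072,y,True,f);co,ro=fit(E)   # outer wall of gutter, top edge z=.06
    bk=np.r_[np.arange(-60,-40),np.arange(40,60)]*0
    G=edges(c,.06,.04,.06,y,True,yaw+np.radians(np.arange(-70,71,3)));cp=G
    ci,ri=fit(np.r_[G]);
    O=edges(c,.06,.07,.085,y,False,yaw+np.pi+np.radians(np.r_[-85:-40:3,40:85:3]));
    cr,rr=fit(O)
    print("gut outer",co,ro,len(E),"plate back edge",ci,ri,len(G),"rim",cr,rr,len(O))
    c=co
# gutter ends: yellow vs angle at r=.058, z=.06
blk=(h[...,2]<60)
for z in(.06,.052):
    a=np.radians(np.arange(0,360,.5));P=np.c_[c[0]+.058*np.cos(a),c[1]+.058*np.sin(a),np.full(len(a),z)]
    v=cv2.remap(y.astype(np.float32),*[q.astype(np.float32) for q in proj(W,P).T],1)>.5
    i=np.nonzero(v!=np.roll(v,1))[0];print(z,"transitions deg",np.degrees(a[i]))
bl=blobs(y)[0]
E
python3 ck.py
```

```text
[([165, 105, 154, 169, 8441], [239.7, 188.3])]
gut outer [0.5617544  0.20217684] 0.0628229521325627 51 plate back edge [0.56438293 0.20254843] 0.0508615330004146 47 rim [0.56129259 0.20210214] 0.07738611777726603 30
gut outer [0.56177393 0.20213706] 0.06281118363687663 51 plate back edge [0.56412028 0.20249172] 0.051035033715485664 47 rim [0.56097906 0.20204004] 0.07726540857170498 30
gut outer [0.56181097 0.20217183] 0.06283725864538246 51 plate back edge [0.56417051 0.20251805] 0.05098285683400588 47 rim [0.56101471 0.20205112] 0.0772802139811832 30
0.06 transitions deg [ 97.  305.5]
0.052 transitions deg [ 94.5 307.  336.5 337. ]
```

```bash
cat >>ck.py <<'E'
print('----')
pale=(h[...,1]<60)&(h[...,2]>110)
for c in ([.5642,.2025],[.5632,.2022]):
    c=np.array(c)
    for a in range(-90,91,30):
        f=[yaw+np.pi+np.radians(a)+d for d in np.radians([-4,-2,0,2,4])]
        E=edges(c,.06,.055,.072,y,True,f)
        Q=edges(c,.06,.04,.06,blk,True,f)
        print(a,[round(1e3*np.median(np.linalg.norm(X[:,:2]-c,axis=1)),1) if len(X) else None for X in(Q,E)])
    for a in range(-60,61,40):
        G=edges(c,.06,.04,.06,y,True,[yaw+np.radians(a)+d for d in np.radians([-4,-2,0,2,4])]);print('back',a,1e3*np.median(np.linalg.norm(G[:,:2]-c,axis=1)))
    a=np.radians(np.arange(0,360,.5));P=np.c_[c[0]+.058*np.cos(a),c[1]+.058*np.sin(a),np.full(len(a),.06)]
    v=cv2.remap(y.astype(np.float32),*[q.astype(np.float32) for q in proj(W,P).T],1)>.5
    i=np.nonzero(v!=np.roll(v,1))[0];print("transitions deg",np.degrees(a[i]))
E
python3 ck.py | sed '1,/----/d'
```

```text
-90 [np.float64(52.0), np.float64(64.6)]
-60 [np.float64(52.3), np.float64(64.6)]
-30 [np.float64(52.3), np.float64(64.9)]
0 [np.float64(50.8), np.float64(64.6)]
30 [np.float64(51.7), np.float64(65.5)]
60 [np.float64(51.7), np.float64(63.1)]
90 [np.float64(51.7), np.float64(61.9)]
back -60 50.800000000000054
back -20 50.80000000000009
back 20 51.100000000000065
back 60 51.10000000000007
transitions deg [ 99.5 304. ]
-90 [np.float64(52.0), np.float64(64.3)]
-60 [np.float64(51.7), np.float64(64.0)]
-30 [np.float64(51.4), np.float64(63.7)]
0 [np.float64(49.9), np.float64(63.4)]
30 [np.float64(50.5), np.float64(64.9)]
60 [np.float64(51.1), np.float64(62.8)]
90 [np.float64(51.7), np.float64(62.2)]
back -60 51.10000000000007
back -20 52.00000000000001
back 20 52.00000000000007
back 60 51.10000000000007
transitions deg [ 98.5 305. ]
```

```bash
python3 -m creep '[{"slide":[-0.5,-3.2,0],"angular":[0,0,0],"claw":1},{"slide":[-0.5,-3.2,0],"angular":[0,0,0],"claw":1},{"slide":[-0.5,-3.2,0],"angular":[0,0,0],"claw":1},{"slide":[-0.5,-3.2,0],"angular":[0,0,0],"claw":1},{"slide":[-0.5,-3.2,0],"angular":[0,0,0],"claw":1},{"slide":[-0.5,-3.2,0],"angular":[0,0,0],"claw":1},{"slide":[-0.5,-3.2,0],"angular":[0,0,0],"claw":1},{"slide":[-0.5,-3.2,0],"angular":[0,0,0],"claw":1},{"slide":[-0.5,-3.2,0],"angular":[0,0,0],"claw":1},{"slide":[-0.5,-3.2,0],"angular":[0,0,0],"claw":1}]'
python3 -m creep '[{"slide":[0,0,0],"angular":[0,0,0],"claw":1},{"slide":[0,0,0],"angular":[0,0,0],"claw":1},{"slide":[0,0,0],"angular":[0,0,0],"claw":1}]'
python3 - <<'E'
from h import *
import json
s=manip.sense();im=viewer.snapshot("wrist");cv2.imwrite("pics/w2.png",im)
json.dump({k:np.asarray(s[k]).tolist() for k in("tcp_pos","tool_rot","q")},open("w2.json","w"));print(s["tcp_pos"],s["q"])
W=cam("wrist",s);u,v=proj(W,[[.511,-.098,.13]])[0];print(u,v)
u,v=int(u),int(v);cr=im[max(v-90,0):v+90,max(u-120,0):u+120];print(max(u-120,0),max(v-90,0),cr.shape)
cv2.imwrite("pics/w2c.png",cv2.resize(cv2.convertScaleAbs(cr,alpha=1.5,beta=20),None,fx=3,fy=3,interpolation=2))
E
```

```text
t: 2.62
tcp_pos: [0.5047, -0.0983, 0.2502]
tool_rot: [0.127, 0.992, 0.0, -0.0]
force: [0.3, -0.1, 0.4]
finger_gap: 1.003
gripper_force: 0.0
t: 2.87
tcp_pos: [0.505, -0.0972, 0.25]
tool_rot: [0.128, 0.992, 0.0, -0.0]
force: [-0.4, 0.2, -0.3]
finger_gap: 1.0
gripper_force: 0.0
[ 0.50500624 -0.09717554  0.24996094] [-4.08006932e-01  3.79570929e-01  1.70679213e+00  7.35378317e-04
  1.05626315e+00 -1.72328519e+00]
256.3106964103411 201.1007760041438
136 111 (180, 240, 3)
```

View pics/w2c.png

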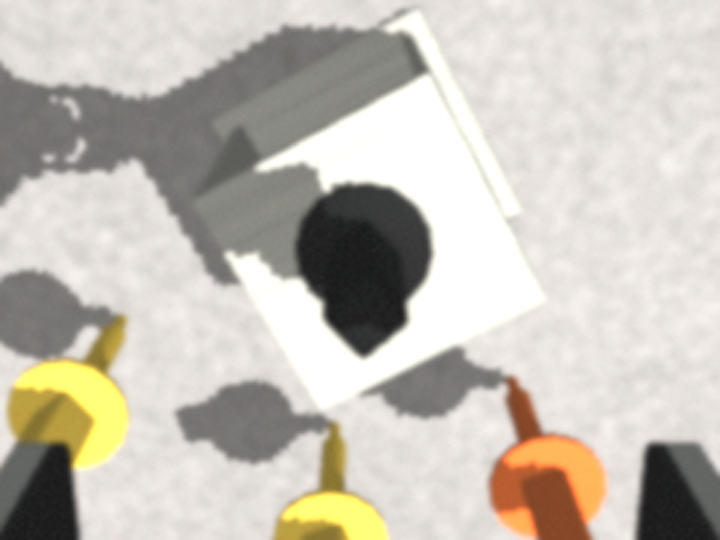

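The crop shows the collar circle at about x 296–432 with its top at row 183. The grip's top face is turned about 45° to the tool, with corners at (325,318), (364,357) and (407,312).

```bash
python3 - <<'E'
from h import *
import json
s={k:np.array(v) for k,v in json.load(open("w2.json")).items()}
W=cam("wrist",s);im=cv2.imread("pics/w2.png");g=cv2.cvtColor(im,cv2.COLOR_BGR2GRAY)
g3=cv2.resize(g[111:291,136:376],None,fx=4,fy=4,interpolation=2)
m=(g3<50).astype(np.uint8)
b,l=blobs(m,2000);print(b)
k=[i for i,(st,c) in enumerate(b) if abs(c[0]-485)<40 and abs(c[1]-340)<60]
n,l,st,cc=cv2.connectedComponentsWithStats(m);i=l[332,485];
cnt=max(cv2.findContours((l==i).astype(np.uint8),0,cv2.CHAIN_APPROX_NONE)[0],key=len)[:,0,:]
px=(cnt+.5)/4-.5+[136,111]
P=plane(W,px,.108)[:,:2]
up=px[:,1]<111+270/3
A=np.c_[2*P[up],np.ones(up.sum())];r=np.linalg.lstsq(A,(P[up]**2).sum(1),rcond=None)[0];c=r[:2]
print("collar",c,"r",np.sqrt(r[2]+c@c))
Q=plane(W,px,.158)[:,:2];lo=px[:,1]>111+312/3
# min-area rect for lower part hull in tool coords
Rz=R.from_quat(s["tool_rot"]).as_matrix();L=(np.c_[Q,np.full(len(Q),.158)]-s["tcp_pos"])@Rz
low=L[lo];j=np.argmin if 0 else None
# split edges at the bottom-most pixel corner
k=np.argmax(px[lo][:,1]);cx=px[lo][k]
for nm,sel in(("left",(px[lo][:,0]<cx[0]-2)&(px[lo][:,1]>111+320/3)),("right",(px[lo][:,0]>cx[0]+2)&(px[lo][:,1]>111+320/3))):
    q=low[sel];vx,vy,x0,y0=cv2.fitLine(q[:,:2].astype(np.float32),cv2.DIST_HUBER,0,1e-5,1e-5).ravel()
    print(nm,"tool angle deg",np.degrees(np.arctan2(vy,vx)),"pt",x0,y0,"n",sel.sum())
    nrm=np.array([-vy,vx]);ctr=np.array([x0,y0])
    globals()[nm]=(ctr,nrm)
cornT=np.linalg.solve(np.array([left[1],right[1]]),[left[1]@left[0],right[1]@right[0]]);print("corner tool",cornT)
ct=((np.r_[c,.108]-s["tcp_pos"])@Rz);print("collar tool",ct,"dist corner",np.linalg.norm(cornT-ct[:2]), cornT-ct[:2])
# top camera check
print("world tool x,y",Rz[:,0],Rz[:,1])
E
```

```text
[([394, 248, 179, 225, 27968], [483.5, 346.9]), ([0, 590, 104, 130, 9311], [58.3, 667.3]), ([850, 593, 110, 127, 9307], [895.4, 668.6]), ([698, 629, 83, 91, 4945], [737.2, 676.6])]
collar [ 0.51249429 -0.0983958 ] r 0.019016901608852235
left tool angle deg -42.435947 pt -0.011881183 -0.0044261566 n 37
right tool angle deg 48.548893 pt -0.012204122 0.0065981317 n 51
corner tool [-0.0174467   0.00066227]
collar tool [-0.00768433  0.00060262  0.14195442] dist corner 0.00976255895688669 [-9.76237672e-03  5.96503931e-05]
world tool x,y [-9.67440547e-01  2.53096687e-01  9.24497266e-04] [2.53097423e-01 9.67440474e-01 7.89378671e-04]
```

```bash
python3 -m creep '[{"slide":[-0.7,0.05,0],"angular":[0,0,0.12],"claw":1},{"slide":[0,0,0.5],"angular":[0,0,0.12],"claw":1},{"slide":[0,0,0.5],"angular":[0,0,0.12],"claw":1},{"slide":[0,0,0.5],"angular":[0,0,0.12],"claw":1},{"slide":[0,0,0.5],"angular":[0,0,0.12],"claw":1},{"slide":[0,0,0.5],"angular":[0,0,0.12],"claw":1},{"slide":[0,0,0.5],"angular":[0,0,0.12],"claw":1},{"slide":[0,0,1.5],"angular":[0,0,0],"claw":0.6},{"slide":[0,0,0],"angular":[0,0,0],"claw":0.6},{"slide":[0,0,0],"angular":[0,0,0],"claw":0.6}]' 40
python3 - <<'E'
from h import *
s=manip.sense();T=R.from_quat(s["tool_rot"]).as_matrix();print(s["tcp_pos"],s["q"],s["finger_gap"])
print("to go (tool cm)",(np.array([.5118,-.0985,.136])-s["tcp_pos"])@T*100,T)
E
```

```text
t: 3.75
tcp_pos: [0.5118, -0.0981, 0.2045]
tool_rot: [0.52, 0.854, -0.0, -0.001]
force: [0.1, 0.1, -0.1]
finger_gap: 0.8
gripper_force: 0.0
[ 0.5117869  -0.09808568  0.2045182 ] [-4.04083876e-01  4.52867681e-01  1.73775028e+00  1.60891323e-04
  9.53493206e-01 -8.81062532e-01] 0.7999724666432751
to go (tool cm) [-0.05129372 -0.00756534  6.85174968] [[-0.45901198  0.88842719 -0.00226409]
 [ 0.88842777  0.45901511  0.00111085]
 [ 0.00202616 -0.00150159 -0.99999682]]
```

```bash
python3 -m creep '[{"slide":[-0.05,0,1.4],"angular":[0,0,0],"claw":0.6},{"slide":[0,0,1.4],"angular":[0,0,0],"claw":0.6},{"slide":[0,0,1.4],"angular":[0,0,0],"claw":0.6},{"slide":[0,0,1.3],"angular":[0,0,0],"claw":0.6},{"slide":[0,0,1.3],"angular":[0,0,0],"claw":0.6},{"slide":[0,0,0],"angular":[0,0,0],"claw":0.6},{"slide":[0,0,0],"angular":[0,0,0],"claw":-1},{"slide":[0,0,0],"angular":[0,0,0],"claw":-1},{"slide":[0,0,0],"angular":[0,0,0],"claw":-1},{"slide":[0,0,0],"angular":[0,0,0],"claw":-1}]' 40
python3 -m creep '[{"slide":[0,0,0],"angular":[0,0,0],"claw":-1},{"slide":[0,0,0],"angular":[0,0,0],"claw":-1},{"slide":[0,0,0],"angular":[0,0,0],"claw":-1},{"slide":[0,0,0],"angular":[0,0,0],"claw":-1},{"slide":[0,0,0],"angular":[0,0,0],"claw":-1},{"slide":[0,0,0],"angular":[0,0,0],"claw":-1}]' 40
```

```text
t: 4.58
tcp_pos: [0.5132, -0.1005, 0.138]
tool_rot: [0.521, 0.853, 0.0, 0.001]
force: [-0.6, -0.1, -0.6]
finger_gap: 0.232
gripper_force: 0.0
t: 5.08
tcp_pos: [0.5133, -0.1006, 0.138]
tool_rot: [0.521, 0.853, 0.0, 0.001]
force: [1.1, 1.2, 6.3]
finger_gap: 0.182
gripper_force: 39.8
```

```bash
python3 -m creep '[{"slide":[0,0,-0.3],"angular":[0,0,0],"claw":-1},{"slide":[0,0,-0.7],"angular":[0,0,0],"claw":-1},{"slide":[0,0,-1.2],"angular":[0,0,0],"claw":-1},{"slide":[0,0,-1.4],"angular":[0,0,0],"claw":-1},{"slide":[0,0,-1.4],"angular":[0,0,0],"claw":-1},{"slide":[0,0,-1.4],"angular":[0,0,0],"claw":-1},{"slide":[0,0,-1.4],"angular":[0,0,0],"claw":-1},{"slide":[0,0,-1.4],"angular":[0,0,0],"claw":-1},{"slide":[0,0,-1.4],"angular":[0,0,0],"claw":-1},{"slide":[0,0,-0.7],"angular":[0,0,0],"claw":-1}]' 40
python3 -m creep '[{"slide":[0,0,0],"angular":[0,0,0],"claw":-1},{"slide":[0,0,0],"angular":[0,0,0],"claw":-1},{"slide":[0,0,0],"angular":[0,0,0],"claw":-1}]'
python3 - <<'E'
from h import *
import json
s=manip.sense();im=viewer.snapshot("wrist");cv2.imwrite("pics/w3.png",im)
for n in("scene","top"):cv2.imwrite(f"pics/{n}3.png",viewer.snapshot(n))
json.dump({k:np.asarray(s[k]).tolist() for k in("tcp_pos","tool_rot","q")},open("w3.json","w"));print(s["tcp_pos"],s["tool_rot"],s["force"],s["finger_gap"],s["q"])
T=R.from_quat(s["tool_rot"]).as_matrix()
tip=s["tcp_pos"]+T@[.0026,0,.114]
for n in("scene","top"):print(n,proj(cam(n),tip))
print("wrist",proj(cam("wrist",s),[tip,s["tcp_pos"]+T@[.0026,0,.034]]))
a=cv2.imread("pics/scene3.png");u,v=proj(cam("scene"),tip)[0].astype(int)
cv2.imwrite("pics/c3.png",np.hstack([cv2.resize(a[v-60:v+20,u-40:u+40],(400,400),interpolation=2),cv2.resize(im[60:384,96:420],(400,400),interpolation=2)]))
E
```

```text
t: 5.92
tcp_pos: [0.5131, -0.1006, 0.2519]
tool_rot: [0.521, 0.853, 0.0, 0.001]
force: [-0.0, -0.4, -0.8]
finger_gap: 0.182
gripper_force: 39.0
t: 6.17
tcp_pos: [0.512, -0.1002, 0.2493]
tool_rot: [0.521, 0.853, -0.0, -0.001]
force: [-0.1, -0.1, -0.4]
finger_gap: 0.184
gripper_force: 39.0
[ 0.51199305 -0.10015339  0.24926859] [ 5.21348136e-01  8.53343650e-01 -1.31909263e-04 -8.47918821e-04] [-0.11253799 -0.11230989 -0.37126302] 0.18406571006707975 [-4.07569024e-01  3.90655014e-01  1.68955658e+00 -2.64536634e-05
  1.06309714e+00 -8.81491987e-01]
scene [[278.2904574  157.83427716]]
top [[256.87015348 224.69879447]]
wrist [[255.6984318  192.24553441]
 [256.07213667 240.21300581]]
```

View pics/c3.png

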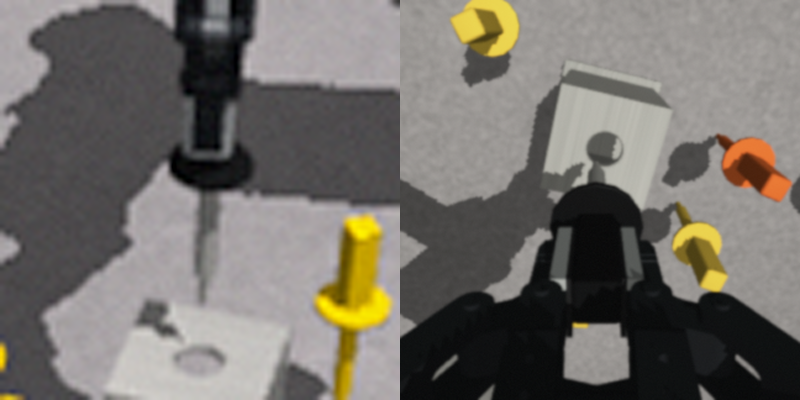

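The left half shows the tip at scene pixel (278.6,157.6), against a predicted (278.3,157.8). The grasp model, with the tip 2.6 mm along tool x and 114 mm down, therefore holds. The right half shows the stand hole at about (262,179) in the wrist picture.

```bash
python3 -m creep '[{"slide":[1.5,1.0,0],"angular":[0,0,0],"claw":-1},{"slide":[2.5,1.6,0],"angular":[0,0,0],"claw":-1},{"slide":[2.5,1.6,0],"angular":[0,0,0],"claw":-1},{"slide":[2.5,1.6,0],"angular":[0,0,0],"claw":-1},{"slide":[2.5,1.6,0],"angular":[0,0,0],"claw":-1},{"slide":[2.5,1.6,0],"angular":[0,0,0],"claw":-1},{"slide":[2.5,1.6,0],"angular":[0,0,0],"claw":-1},{"slide":[2.5,1.6,0],"angular":[0,0,0],"claw":-1},{"slide":[2.5,1.6,0],"angular":[0,0,0],"claw":-1},{"slide":[2.5,1.6,0],"angular":[0,0,0],"claw":-1}]' 40
python3 -m creep '[{"slide":[2.5,1.6,0],"angular":[0,0,0],"claw":-1},{"slide":[2.5,1.6,0],"angular":[0,0,0],"claw":-1},{"slide":[1,0.8,0],"angular":[0,0,0],"claw":-1},{"slide":[0,0,0],"angular":[0,0,0],"claw":-1},{"slide":[0,0,0],"angular":[0,0,0],"claw":-1},{"slide":[0,0,0],"angular":[0,0,0],"claw":-1}]'
cat >g.py <<'E'
import sys
from h import *
C=np.array([.5642,.2025]);yaw=21.75;OFF=np.array([.0026,0,.114])
s=manip.sense();T=R.from_quat(s["tool_rot"]).as_matrix();tip=s["tcp_pos"]+T@OFF
d=tip[:2]-C;print("t",s["t"],"tip",tip.round(4),"r",np.linalg.norm(d).round(4),"ang",(np.degrees(np.arctan2(d[1],d[0]))%360).round(1),"F",s["force"].round(1))
z=float(sys.argv[1])
p=tip
for a in map(float,sys.argv[2:]):
    q=np.r_[C+.058*np.array([np.cos(np.radians(a)),np.sin(np.radians(a))]),z]
    print(a,((q-p)@T*100).round(2));p=q
E
python3 g.py .068 108
python3 - <<'E'
from h import *
import json
s={k:np.array(v) for k,v in json.load(open("w3.json")).items()};print(plane(cam("wrist",s),[262.05,179.1],.104))
E
```

```text
t: 7.15
tcp_pos: [0.5397, 0.1849, 0.2493]
tool_rot: [0.521, 0.853, -0.0, -0.001]
force: [-0.3, 0.2, -0.2]
finger_gap: 0.178
gripper_force: 39.1
t: 7.65
tcp_pos: [0.548, 0.254, 0.2494]
tool_rot: [0.522, 0.853, -0.001, -0.0]
force: [0.1, -1.6, 0.1]
finger_gap: 0.185
gripper_force: 39.0
t 7.65 tip [0.5466 0.2561 0.1354] r 0.0565 ang 108.2 F [ 0.1 -1.6  0.1]
108.0 [0.15 0.05 6.74]
[[ 0.51489548 -0.09411096  0.104     ]]
```

```bash
python3 -m creep '[{"slide":[0.15,0.05,1.1],"angular":[0,0,0],"claw":-1},{"slide":[0,0,1.1],"angular":[0,0,0],"claw":-1},{"slide":[0,0,1.1],"angular":[0,0,0],"claw":-1},{"slide":[0,0,1.1],"angular":[0,0,0],"claw":-1},{"slide":[0,0,1.1],"angular":[0,0,0],"claw":-1},{"slide":[0,0,1.1],"angular":[0,0,0],"claw":-1},{"slide":[0,0,0],"angular":[0,0,0],"claw":-1},{"slide":[0,0,0],"angular":[0,0,0],"claw":-1},{"slide":[0,0,0],"angular":[0,0,0],"claw":-1}]' 40
python3 g.py .0545 108
python3 - <<'E'
from h import *
s=manip.sense();T=R.from_quat(s["tool_rot"]).as_matrix();tip=s["tcp_pos"]+T@[.0026,0,.114]
o=[]
for n in("scene","top"):
    im=viewer.snapshot(n);u,v=proj(cam(n),tip)[0];print(n,u,v);u,v=int(u),int(v)
    o.append(cv2.resize(im[v-40:v+40,u-40:u+40],(400,400),interpolation=2))
cv2.imwrite("pics/c4.png",np.hstack(o))
E
```

```text
t: 8.4
tcp_pos: [0.5484, 0.2568, 0.1841]
tool_rot: [0.521, 0.853, 0.0, 0.0]
force: [0.1, 0.5, -0.6]
finger_gap: 0.181
gripper_force: 39.1
t 8.4 tip [0.5473 0.2591 0.0701] r 0.0591 ang 106.7 F [ 0.1  0.5 -0.6]
108.0 [-0.08 -0.15  1.56]
scene 414.6727962191384 244.6816083810395
top 121.82486770177795 210.38504219080093
```

View pics/c4.png

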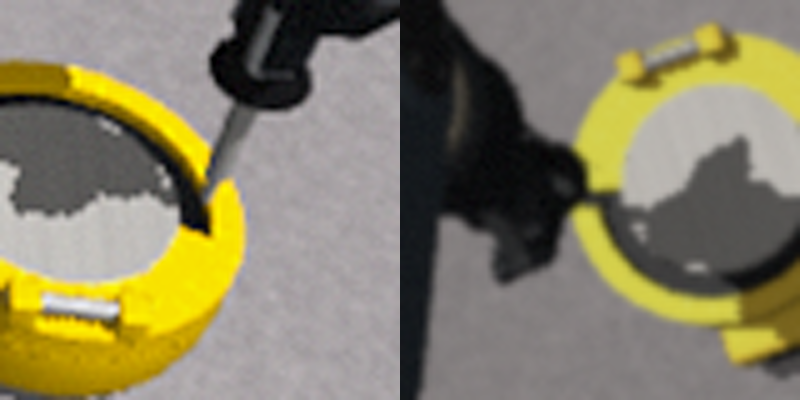

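The left half shows the tip at crop (207,203), directly above the black gutter just inside its left end. In the right half, from the top camera, it is mostly hidden by the arm.

```bash
python3 -m creep '[{"slide":[-0.1,-0.2,0.3],"angular":[0,0,0],"claw":-1},{"slide":[0,0,0.3],"angular":[0,0,0],"claw":-1},{"slide":[0,0,0.3],"angular":[0,0,0],"claw":-1},{"slide":[0,0,0.3],"angular":[0,0,0],"claw":-1},{"slide":[0,0,0],"angular":[0,0,0],"claw":-1},{"slide":[0,0,0],"angular":[0,0,0],"claw":-1},{"slide":[0,0,0],"angular":[0,0,0],"claw":-1}]' 40
python3 g.py .0545 108
```

```text
t: 9.08
tcp_pos: [0.5468, 0.2549, 0.1719]
tool_rot: [0.521, 0.853, -0.0, -0.0]
force: [-1.0, 0.4, 0.9]
finger_gap: 0.179
gripper_force: 39.1
t 9.0833 tip [0.5456 0.2572 0.0579] r 0.0577 ang 108.8 F [-1.   0.4  0.9]
108.0 [0.01 0.08 0.34]
```

```bash
for i in 1 ; do python3 -m creep '[{"slide":[0,0.05,0.15],"angular":[0,0,0],"claw":-1},{"slide":[0,0,0.15],"angular":[0,0,0],"claw":-1},{"slide":[0,0,0],"angular":[0,0,0],"claw":-1},{"slide":[0,0,0],"angular":[0,0,0],"claw":-1}]' ; done
python3 -m creep '[{"slide":[0,0,0.1],"angular":[0,0,0],"claw":-1},{"slide":[0,0,0],"angular":[0,0,0],"claw":-1},{"slide":[0,0,0],"angular":[0,0,0],"claw":-1}]'
python3 g.py .054 108 115 122 129 136 143
```

```text
t: 9.42
tcp_pos: [0.5471, 0.2551, 0.1689]
tool_rot: [0.521, 0.853, -0.0, -0.0]
force: [-0.3, 0.1, -0.9]
finger_gap: 0.182
gripper_force: 39.1
t: 9.67
tcp_pos: [0.5472, 0.2551, 0.168]
tool_rot: [0.521, 0.853, -0.0, -0.0]
force: [0.2, 0.1, -0.5]
finger_gap: 0.184
gripper_force: 39.1
t 9.6667 tip [0.546  0.2574 0.054 ] r 0.0578 ang 108.4 F [ 0.2  0.1 -0.5]
108.0 [ 0.01  0.04 -0.  ]
115.0 [ 0.07 -0.7   0.  ]
122.0 [-0.02 -0.71  0.  ]
129.0 [-0.1 -0.7  0. ]
136.0 [-0.19 -0.68  0.  ]
143.0 [-0.27 -0.66  0.  ]
```

```bash
python3 g.py .054 $(seq 108.5 2.5 171) | tail -n +3
```

```text
111.0 [ 0.03 -0.25  0.  ]
113.5 [ 0.02 -0.25  0.  ]
116.0 [ 0.01 -0.25  0.  ]
118.5 [-0.   -0.25  0.  ]
121.0 [-0.01 -0.25  0.  ]
123.5 [-0.02 -0.25  0.  ]
126.0 [-0.03 -0.25  0.  ]
128.5 [-0.04 -0.25  0.  ]
131.0 [-0.06 -0.25  0.  ]
133.5 [-0.07 -0.24  0.  ]
136.0 [-0.08 -0.24  0.  ]
138.5 [-0.09 -0.24  0.  ]
141.0 [-0.1  -0.23  0.  ]
143.5 [-0.11 -0.23  0.  ]
146.0 [-0.12 -0.22  0.  ]
148.5 [-0.13 -0.22  0.  ]
151.0 [-0.14 -0.21  0.  ]
153.5 [-0.15 -0.21  0.  ]
156.0 [-0.15 -0.2   0.  ]
158.5 [-0.16 -0.19  0.  ]
161.0 [-0.17 -0.19  0.  ]
163.5 [-0.18 -0.18  0.  ]
166.0 [-0.19 -0.17  0.  ]
168.5 [-0.19 -0.16  0.  ]
171.0 [-0.2  -0.15  0.  ]
```

```bash
python3 -m creep '[{"slide":[0.03,-0.25,0],"angular":[0,0,0],"claw":-1},{"slide":[0.02,-0.25,0],"angular":[0,0,0],"claw":-1},{"slide":[0.01,-0.25,0],"angular":[0,0,0],"claw":-1},{"slide":[0,-0.25,0],"angular":[0,0,0],"claw":-1},{"slide":[-0.01,-0.25,0],"angular":[0,0,0],"claw":-1},{"slide":[-0.02,-0.25,0],"angular":[0,0,0],"claw":-1},{"slide":[-0.03,-0.25,0],"angular":[0,0,0],"claw":-1},{"slide":[-0.04,-0.25,0],"angular":[0,0,0],"claw":-1}]' |head -3
python3 g.py .054 $(seq 131 2.5 153.5) | sed '2s/$/ (tot from measured)/'
```

```text
t: 10.33
tcp_pos: [0.5293, 0.2454, 0.168]
tool_rot: [0.521, 0.853, -0.0, -0.0]
t 10.3333 tip [0.5281 0.2477 0.054 ] r 0.0579 ang 128.6 F [-0.5 -0.2  0.3]
131.0 [-0.04 -0.24  0.  ] (tot from measured)
133.5 [-0.07 -0.24  0.  ]
136.0 [-0.08 -0.24  0.  ]
138.5 [-0.09 -0.24  0.  ]
141.0 [-0.1  -0.23  0.  ]
143.5 [-0.11 -0.23  0.  ]
146.0 [-0.12 -0.22  0.  ]
148.5 [-0.13 -0.22  0.  ]
151.0 [-0.14 -0.21  0.  ]
153.5 [-0.15 -0.21  0.  ]
```

Tracking is very good, so I carry on.

```bash
python3 -m creep '[{"slide":[-0.05,-0.25,0],"angular":[0,0,0],"claw":-1},{"slide":[-0.07,-0.24,0],"angular":[0,0,0],"claw":-1},{"slide":[-0.08,-0.24,0],"angular":[0,0,0],"claw":-1},{"slide":[-0.09,-0.24,0],"angular":[0,0,0],"claw":-1},{"slide":[-0.10,-0.23,0],"angular":[0,0,0],"claw":-1},{"slide":[-0.11,-0.23,0],"angular":[0,0,0],"claw":-1},{"slide":[-0.12,-0.22,0],"angular":[0,0,0],"claw":-1},{"slide":[-0.13,-0.22,0],"angular":[0,0,0],"claw":-1},{"slide":[-0.14,-0.21,0],"angular":[0,0,0],"claw":-1},{"slide":[-0.15,-0.21,0],"angular":[0,0,0],"claw":-1}]' |head -1
python3 g.py .054 $(seq 156 2.5 178.5)
```

```text
t: 11.17
t 11.1667 tip [0.5126 0.228  0.054 ] r 0.0575 ang 153.7 F [0.1 0.1 0.6]
156.0 [-0.1  -0.21  0.  ]
158.5 [-0.16 -0.19 -0.  ]
161.0 [-0.17 -0.19 -0.  ]
163.5 [-0.18 -0.18 -0.  ]
166.0 [-0.19 -0.17 -0.  ]
168.5 [-0.19 -0.16 -0.  ]
171.0 [-0.2  -0.15 -0.  ]
173.5 [-0.21 -0.14 -0.  ]
176.0 [-0.21 -0.14 -0.  ]
178.5 [-0.22 -0.13 -0.  ]
```

```bash
python3 -m creep '[{"slide":[-0.12,-0.22,0],"angular":[0,0,0],"claw":-1},{"slide":[-0.15,-0.20,0],"angular":[0,0,0],"claw":-1},{"slide":[-0.16,-0.19,0],"angular":[0,0,0],"claw":-1},{"slide":[-0.17,-0.18,0],"angular":[0,0,0],"claw":-1},{"slide":[-0.19,-0.17,0],"angular":[0,0,0],"claw":-1},{"slide":[-0.19,-0.16,0],"angular":[0,0,0],"claw":-1},{"slide":[-0.20,-0.15,0],"angular":[0,0,0],"claw":-1},{"slide":[-0.21,-0.14,0],"angular":[0,0,0],"claw":-1},{"slide":[-0.21,-0.14,0],"angular":[0,0,0],"claw":-1},{"slide":[-0.22,-0.13,0],"angular":[0,0,0],"claw":-1}]' |head -1
python3 g.py .054 $(seq 181 2.5 203.5)
```

```text
t: 12.0
t 12.0 tip [0.5061 0.2041 0.054 ] r 0.0581 ang 178.5 F [ 0.2 -0.4 -0.2]
181.0 [-0.24 -0.11  0.  ]
183.5 [-0.23 -0.11 -0.  ]
186.0 [-0.23 -0.1  -0.  ]
188.5 [-0.24 -0.09 -0.  ]
191.0 [-0.24 -0.08 -0.  ]
193.5 [-0.24 -0.07 -0.  ]
196.0 [-0.25 -0.05 -0.  ]
198.5 [-0.25 -0.04 -0.  ]
201.0 [-0.25 -0.03 -0.  ]
203.5 [-0.25 -0.02 -0.  ]
```

```bash
python3 -m creep '[{"slide":[-0.23,-0.12,0],"angular":[0,0,0],"claw":-1},{"slide":[-0.23,-0.11,0],"angular":[0,0,0],"claw":-1},{"slide":[-0.23,-0.10,0],"angular":[0,0,0],"claw":-1},{"slide":[-0.24,-0.09,0],"angular":[0,0,0],"claw":-1},{"slide":[-0.24,-0.08,0],"angular":[0,0,0],"claw":-1},{"slide":[-0.24,-0.07,0],"angular":[0,0,0],"claw":-1},{"slide":[-0.25,-0.05,0],"angular":[0,0,0],"claw":-1},{"slide":[-0.25,-0.04,0],"angular":[0,0,0],"claw":-1},{"slide":[-0.25,-0.03,0],"angular":[0,0,0],"claw":-1},{"slide":[-0.25,-0.02,0],"angular":[0,0,0],"claw":-1}]' |head -1
python3 g.py .054 $(seq 206 2.5 228.5)
```

```text
t: 12.83
t 12.8333 tip [0.5109 0.1794 0.054 ] r 0.0581 ang 203.4 F [-1.1  0.6 -0.6]
206.0 [-0.27 -0.    0.  ]
208.5 [-0.25  0.   -0.  ]
211.0 [-0.25  0.01 -0.  ]
213.5 [-0.25  0.02 -0.  ]
216.0 [-0.25  0.03 -0.  ]
218.5 [-0.25  0.04 -0.  ]
221.0 [-0.25  0.06 -0.  ]
223.5 [-0.24  0.07 -0.  ]
226.0 [-0.24  0.08 -0.  ]
228.5 [-0.24  0.09 -0.  ]
```

```bash
python3 -m creep '[{"slide":[-0.25,0,0],"angular":[0,0,0],"claw":-1},{"slide":[-0.25,0,0],"angular":[0,0,0],"claw":-1},{"slide":[-0.25,0.01,0],"angular":[0,0,0],"claw":-1},{"slide":[-0.25,0.02,0],"angular":[0,0,0],"claw":-1},{"slide":[-0.25,0.03,0],"angular":[0,0,0],"claw":-1},{"slide":[-0.25,0.04,0],"angular":[0,0,0],"claw":-1},{"slide":[-0.25,0.06,0],"angular":[0,0,0],"claw":-1},{"slide":[-0.24,0.07,0],"angular":[0,0,0],"claw":-1},{"slide":[-0.24,0.08,0],"angular":[0,0,0],"claw":-1},{"slide":[-0.24,0.09,0],"angular":[0,0,0],"claw":-1}]' |head -1
python3 g.py .054 $(seq 231 2.5 253.5)
```

```text
t: 13.67
t 13.6667 tip [0.5258 0.1593 0.054 ] r 0.0578 ang 228.3 F [-0.2  0.2 -0.2]
231.0 [-0.26  0.08  0.  ]
233.5 [-0.23  0.11 -0.  ]
236.0 [-0.22  0.12 -0.  ]
238.5 [-0.22  0.13 -0.  ]
241.0 [-0.21  0.14 -0.  ]
243.5 [-0.21  0.15  0.  ]
246.0 [-0.2   0.15  0.  ]
248.5 [-0.19  0.16  0.  ]
251.0 [-0.19  0.17  0.  ]
253.5 [-0.18  0.18  0.  ]
```

```bash
python3 -m creep '[{"slide":[-0.24,0.09,0],"angular":[0,0,0],"claw":-1},{"slide":[-0.23,0.11,0],"angular":[0,0,0],"claw":-1},{"slide":[-0.22,0.12,0],"angular":[0,0,0],"claw":-1},{"slide":[-0.22,0.13,0],"angular":[0,0,0],"claw":-1},{"slide":[-0.21,0.14,0],"angular":[0,0,0],"claw":-1},{"slide":[-0.21,0.15,0],"angular":[0,0,0],"claw":-1},{"slide":[-0.20,0.15,0],"angular":[0,0,0],"claw":-1},{"slide":[-0.19,0.16,0],"angular":[0,0,0],"claw":-1},{"slide":[-0.19,0.17,0],"angular":[0,0,0],"claw":-1},{"slide":[-0.18,0.18,0],"angular":[0,0,0],"claw":-1}]' |head -1
python3 g.py .054 $(seq 256 2.5 278.5)
```

```text
t: 14.5
t 14.5 tip [0.5479 0.1472 0.054 ] r 0.0576 ang 253.5 F [ 0.1 -0.4 -0.3]
256.0 [-0.19  0.16  0.  ]
258.5 [-0.16  0.19  0.  ]
261.0 [-0.15  0.2   0.  ]
263.5 [-0.14  0.21  0.  ]
266.0 [-0.14  0.21  0.  ]
268.5 [-0.13  0.22  0.  ]
271.0 [-0.12  0.22  0.  ]
273.5 [-0.11  0.23  0.  ]
276.0 [-0.1   0.23  0.  ]
278.5 [-0.09  0.24  0.  ]
```

```bash
python3 -m creep '[{"slide":[-0.19,0.17,0],"angular":[0,0,0],"claw":-1},{"slide":[-0.16,0.19,0],"angular":[0,0,0],"claw":-1},{"slide":[-0.15,0.20,0],"angular":[0,0,0],"claw":-1},{"slide":[-0.14,0.21,0],"angular":[0,0,0],"claw":-1},{"slide":[-0.14,0.21,0],"angular":[0,0,0],"claw":-1},{"slide":[-0.13,0.22,0],"angular":[0,0,0],"claw":-1},{"slide":[-0.12,0.22,0],"angular":[0,0,0],"claw":-1},{"slide":[-0.11,0.23,0],"angular":[0,0,0],"claw":-1},{"slide":[-0.10,0.23,0],"angular":[0,0,0],"claw":-1},{"slide":[-0.09,0.24,0],"angular":[0,0,0],"claw":-1}]' |head -1
python3 g.py .054 $(seq 281 2.5 296)
```

```text
t: 15.33
t 15.3333 tip [0.5728 0.1452 0.054 ] r 0.058 ang 278.5 F [ 0.2  0.7 -0.2]
281.0 [-0.08  0.24 -0.  ]
283.5 [-0.07  0.24 -0.  ]
286.0 [-0.05  0.25 -0.  ]
288.5 [-0.04  0.25 -0.  ]
291.0 [-0.03  0.25 -0.  ]
293.5 [-0.02  0.25 -0.  ]
296.0 [-0.01  0.25 -0.  ]
```

```bash
python3 -m creep '[{"slide":[-0.08,0.24,0],"angular":[0,0,0],"claw":-1},{"slide":[-0.07,0.24,0],"angular":[0,0,0],"claw":-1},{"slide":[-0.05,0.25,0],"angular":[0,0,0],"claw":-1},{"slide":[-0.04,0.25,0],"angular":[0,0,0],"claw":-1},{"slide":[-0.03,0.25,0],"angular":[0,0,0],"claw":-1},{"slide":[-0.02,0.25,0],"angular":[0,0,0],"claw":-1},{"slide":[-0.01,0.25,0],"angular":[0,0,0],"claw":-1},{"slide":[0,0,0],"angular":[0,0,0],"claw":-1},{"slide":[0,0,0],"angular":[0,0,0],"claw":-1}]' |head -1
python3 g.py .054 295
python3 - <<'E'
from h import *
s=manip.sense();T=R.from_quat(s["tool_rot"]).as_matrix();tip=s["tcp_pos"]+T@[.0026,0,.114]
o=[]
for n in("scene","top"):
    im=viewer.snapshot(n);u,v=proj(cam(n),tip)[0];print(n,u,v);u,v=int(u),int(v)
    o.append(cv2.resize(im[v-40:v+40,u-40:u+40],(400,400),interpolation=2))
cv2.imwrite("pics/c5.png",np.hstack(o))
E
```

```text
t: 16.08
t 16.0833 tip [0.5893 0.1505 0.054 ] r 0.0578 ang 295.8 F [-0.3  1.3 -0.3]
295.0 [-0.02 -0.08 -0.  ]
scene 358.4832134490902 242.19960633847543
top 165.25443788681133 196.46160788248295
```

View pics/c5.png

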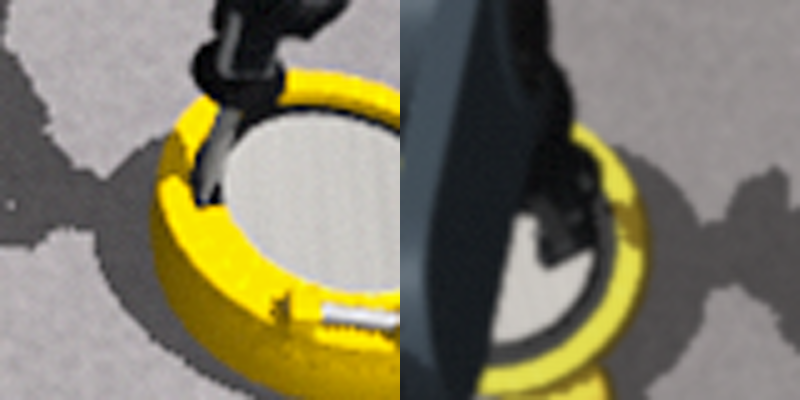

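The left half shows the tip down in the black gutter at its right end, at crop (207,200). The forces stayed near zero throughout. Now I lift and work out the hole's position from the earlier wrist pictures.

```bash
python3 -m creep '[{"slide":[0,0,-0.4],"angular":[0,0,0],"claw":-1},{"slide":[0,0,-0.8],"angular":[0,0,0],"claw":-1},{"slide":[0,0,-1],"angular":[0,0,0],"claw":-1},{"slide":[0,0,-1],"angular":[0,0,0],"claw":-1},{"slide":[0,0,-1],"angular":[0,0,0],"claw":-1},{"slide":[0,0,-1],"angular":[0,0,0],"claw":-1},{"slide":[0,0,-1],"angular":[0,0,0],"claw":-1},{"slide":[0,0,-1],"angular":[0,0,0],"claw":-1},{"slide":[0,0,-1],"angular":[0,0,0],"claw":-1},{"slide":[0,0,0],"angular":[0,0,0],"claw":-1}]'
python3 - <<'E'
from h import *
import json
L=lambda n:{k:np.array(v) for k,v in json.load(open(n)).items()}
c=np.array([[430,75],[545,298],[327,405],[195,200]])/3+[136,111]
P=plane(cam("wrist",L("w2.json")),c,.104)[:,:2];print("w2 plate",P.mean(0),np.linalg.norm(P-np.roll(P,1,0),axis=1))
c=np.array([[565,62],[670,108],[640,0],[0,0]])
im=cv2.imread("pics/w3.png");W=cam("wrist",L("w3.json"))
cv2.imwrite("pics/c6.png",cv2.resize(im[105:235,190:330],None,fx=5,fy=5,interpolation=2))
E
```

```text
t: 17.02
tcp_pos: [0.5919, 0.1482, 0.2528]
tool_rot: [0.521, 0.853, 0.001, 0.002]
force: [0.3, 0.0, -0.3]
finger_gap: 0.181
gripper_force: 39.1
w2 plate [ 0.51574959 -0.09520633] [0.07506037 0.07458532 0.07362277 0.07507779]
```

View pics/c6.png

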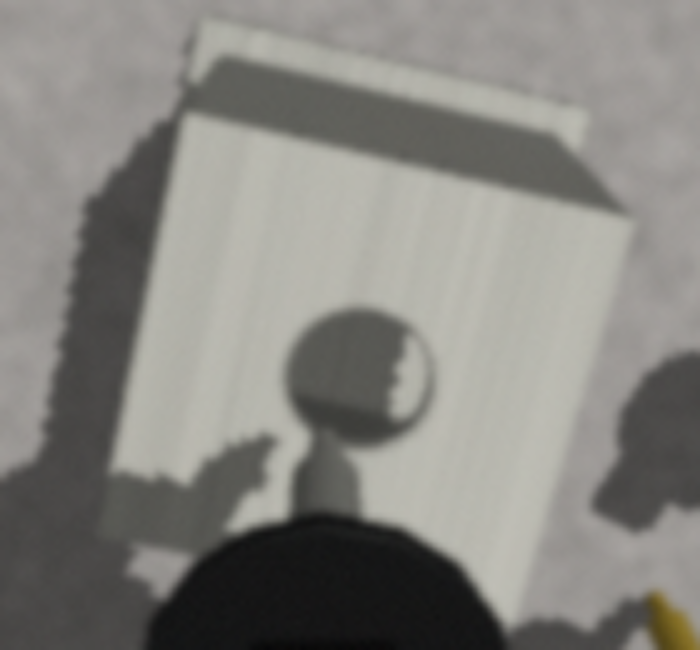

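The hole is at crop (360,376), which is wrist pixel (261.7,179.9), and the tip is at (255,191) as predicted. The plate's edges measure 74–75 mm against 76 mm given. The hole therefore lies at about (0.515, -0.0946).

```bash
python3 -m creep '[{"slide":[-1.5,-1.5,0],"angular":[0,0,0],"claw":-1},{"slide":[-2,-2,0],"angular":[0,0,0],"claw":-1},{"slide":[-2,-2,0],"angular":[0,0,0],"claw":-1},{"slide":[-2,-2,0],"angular":[0,0,0],"claw":-1},{"slide":[-2,-2,0],"angular":[0,0,0],"claw":-1},{"slide":[-2,-2,0],"angular":[0,0,0],"claw":-1},{"slide":[-2,-2,0],"angular":[0,0,0],"claw":-1},{"slide":[-2,-2,0],"angular":[0,0,0],"claw":-1},{"slide":[-1.8,-1.5,0],"angular":[0,0,0],"claw":-1},{"slide":[-1,-0.9,0],"angular":[0,0,0],"claw":-1}]' |head -1
python3 -m creep '[{"slide":[0,0,0],"angular":[0,0,0],"claw":-1},{"slide":[0,0,0],"angular":[0,0,0],"claw":-1},{"slide":[0,0,0],"angular":[0,0,0],"claw":-1},{"slide":[0,0,0],"angular":[0,0,0],"claw":-1}]'
cat >p.py <<'E'
from h import *
s=manip.sense();T=R.from_quat(s["tool_rot"]).as_matrix();tip=s["tcp_pos"]+T@[.0026,0,.114]
print(s["t"],"tip",tip.round(4),"F",s["force"].round(1),"go cm",((np.array([.515,-.0946,.024])-tip)@T*100).round(2))
E
python3 p.py
```

```text
t: 17.85
t: 18.18
tcp_pos: [0.5148, -0.0955, 0.2499]
tool_rot: [0.521, 0.854, 0.0, -0.0]
force: [0.1, -0.7, -0.6]
finger_gap: 0.18
gripper_force: 39.2
18.1833 tip [ 0.5136 -0.0931  0.1359] F [ 0.1 -0.7 -0.6] go cm [-0.2   0.06 11.19]
```

```bash
python3 -m creep '[{"slide":[-0.2,0.05,1],"angular":[0,0,0],"claw":-1},{"slide":[0,0,1],"angular":[0,0,0],"claw":-1},{"slide":[0,0,1],"angular":[0,0,0],"claw":-1},{"slide":[0,0,1],"angular":[0,0,0],"claw":-1},{"slide":[0,0,0],"angular":[0,0,0],"claw":-1},{"slide":[0,0,0],"angular":[0,0,0],"claw":-1}]' |head -1
python3 p.py
```

```text
t: 18.68
18.6833 tip [ 0.514  -0.0952  0.0948] F [-0.2  0.5 -0.8] go cm [-0.01  0.13  7.08]
```

```bash
python3 -m creep '[{"slide":[0,0.1,1],"angular":[0,0,0],"claw":-1},{"slide":[0,0,1],"angular":[0,0,0],"claw":-1},{"slide":[0,0,1],"angular":[0,0,0],"claw":-1},{"slide":[0,0,1],"angular":[0,0,0],"claw":-1},{"slide":[0,0,1],"angular":[0,0,0],"claw":-1},{"slide":[0,0,1],"angular":[0,0,0],"claw":-1},{"slide":[0,0,0.5],"angular":[0,0,0],"claw":-1},{"slide":[0,0,0],"angular":[0,0,0],"claw":-1},{"slide":[0,0,0],"angular":[0,0,0],"claw":-1},{"slide":[0,0,0],"angular":[0,0,0],"claw":-1}]' |head -1
python3 p.py
```

```text
t: 19.52
19.5167 tip [ 0.5162 -0.0954  0.0312] F [ 0.4 -0.7 -1. ] go cm [ 0.13 -0.07  0.72]
```

```bash
python3 -m creep '[{"slide":[0.1,-0.05,0.2],"angular":[0,0,0],"claw":-1},{"slide":[0,0,0.2],"angular":[0,0,0],"claw":-1},{"slide":[0,0,0.2],"angular":[0,0,0],"claw":-1},{"slide":[0,0,0],"angular":[0,0,0],"claw":-1},{"slide":[0,0,0],"angular":[0,0,0],"claw":-1}]' |head -1
python3 p.py
python3 -m creep '[{"slide":[0,0,0.1],"angular":[0,0,0],"claw":-1},{"slide":[0,0,0],"angular":[0,0,0],"claw":-1},{"slide":[0,0,0],"angular":[0,0,0],"claw":-1}]' |head -1
python3 p.py
```

```text
t: 19.93
19.9333 tip [ 0.5149 -0.0946  0.025 ] F [ 0.7  0.4 -0.4] go cm [-0.01  0.01  0.1 ]
t: 20.18
20.1833 tip [ 0.5151 -0.0946  0.0241] F [-0.4  1.  -0.2] go cm [ 0.   -0.    0.01]
```

```bash
python3 -m creep '[{"slide":[0,0,0.05],"angular":[0,0,0],"claw":-1},{"slide":[0,0,0],"angular":[0,0,0],"claw":-1}]' |sed -n 4p
python3 -m creep '[{"slide":[0,0,0],"angular":[0,0,0],"claw":-0.4},{"slide":[0,0,0],"angular":[0,0,0],"claw":-0.4},{"slide":[0,0,0],"angular":[0,0,0],"claw":0.3},{"slide":[0,0,0],"angular":[0,0,0],"claw":0.6},{"slide":[0,0,0],"angular":[0,0,0],"claw":0.6},{"slide":[0,0,0],"angular":[0,0,0],"claw":0.6},{"slide":[0,0,0],"angular":[0,0,0],"claw":0.6},{"slide":[0,0,0],"angular":[0,0,0],"claw":0.6}]'
python3 -m creep '[{"slide":[0,0,-0.5],"angular":[0,0,0],"claw":0.6},{"slide":[0,0,-1],"angular":[0,0,0],"claw":0.6},{"slide":[0,0,-1.5],"angular":[0,0,0],"claw":0.6},{"slide":[0,0,-2],"angular":[0,0,0],"claw":0.6},{"slide":[0,0,-2],"angular":[0,0,0],"claw":0.6},{"slide":[0,0,-2],"angular":[0,0,0],"claw":0.6},{"slide":[0,0,-2],"angular":[0,0,0],"claw":0.6},{"slide":[0,0,0],"angular":[0,0,0],"claw":0.6},{"slide":[0,0,0],"angular":[0,0,0],"claw":0.6}]'
python3 - <<'E'
from h import *
a=viewer.snapshot("scene")
cv2.imwrite("pics/c7.png",cv2.resize(a[90:340,130:450],(800,600),interpolation=2))
E
```

```text
force: [-0.8, 0.5, 4.4]
t: 21.02
tcp_pos: [0.5161, -0.0969, 0.1375]
tool_rot: [0.521, 0.853, -0.0, -0.0]
force: [-0.5, 0.1, 0.6]
finger_gap: 0.801
gripper_force: 0.0
t: 21.77
tcp_pos: [0.5168, -0.0971, 0.2494]
tool_rot: [0.521, 0.853, 0.0, 0.002]
force: [-0.1, 0.1, -0.2]
finger_gap: 0.795
gripper_force: 0.0
```

View pics/c7.png

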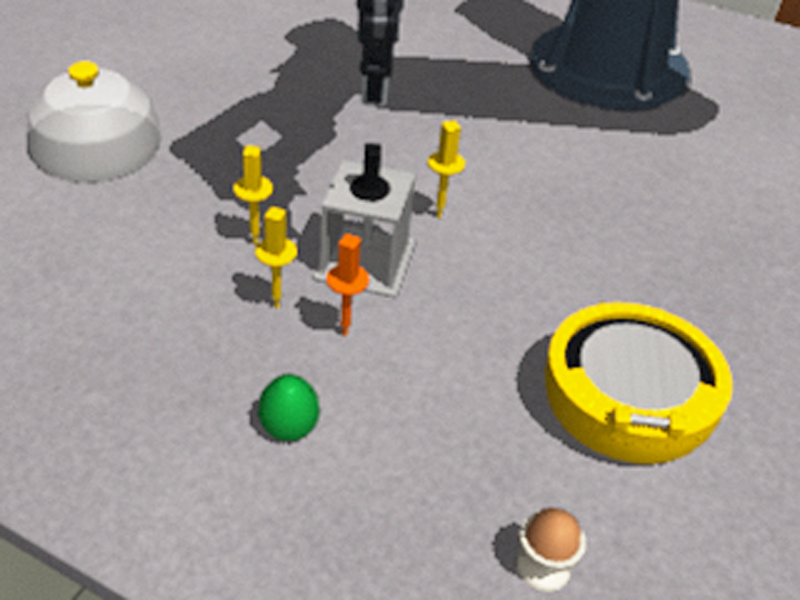

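The black pick hangs upright in the stand at crop (371,175), the gripper is clear above it, and nothing else has moved.

```bash
python3 -c "
from station import ticket
print(ticket.sign_off())"
```

```text
the job is handed in; nothing more can be done
None
```

The job is done and handed in at about 22 s: I drew the pick's tip along the whole gutter from left to right at about 3 cm/s, about 2 mm above the floor by measurement, then hung the pick upright in its stand and let go, with the timer, egg cup and dome lid untouched.

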